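Reseat a proud blood tube under the analyser's push-latch cover

TASK

The benchtop blood-tube analyser refuses to start because one of the four tubes in its covered compartment was left standing proud. Press the front edge of the latched cover so that it pops open, press the tube that stands higher than the other three down until it is fully home, then push the cover shut and press its front edge in until it latches and stays flush when let go. Only push with the fingertips: do not pull the tube up, and leave everything else on the bench where it stands.

Things in the scene. Friction and masses are not known exactly. Their poses are not given: they have to be found in the camera images.
- analyser: White benchtop analyser, 331 mm deep (x), 260 wide (y), 190 high, fixed to the bench. Origin: centre of its underside; its +x axis points from its front (robot side) to its back, z up. The display console, 190 high, lies at x 0.015 to 0.175 of this frame, the covered tube compartment before it, between 150 mm high cheeks; its front face is at x = -0.156.
- compartment (a point): Centre of the compartment's deck, at x -0.0725, y 0, z 0.085 of the analyser, same axes. The compartment is 115 mm deep (x), 176 wide; front wall 134 mm above the bench. Four tubes (13 mm, caps 17 mm across) stand upright in one row across y, at x = -0.0315 and y = -0.051, -0.017, 0.017, 0.051 from this point. Seated cap tops: 110 mm above the bench. Which well holds the proud tube varies.
- cover (a joint): Angle (rad) of the cover about its rear hinge. 0 = shut, latched, top 148 mm above the bench; negative = pressed in, stop at -0.036 (5 mm at the front edge); 1.42 = fully open, free edge 300 mm above the bench. Push-push latch: press the front edge to the stop (2 to 5 N; it works past -0.033), let go: it rises softly to 1.42 in about 2.5 s and stays. Push down to the stop again, let go: it stays at 0.
- cover_press (a point): Middle of the dark ribbed push mark on the cover's outer (upper) face, 14 mm from the free front edge, 143 mm from the hinge line. Moves and turns with the cover (z out of the face). The grey leaf is 157 mm from hinge to free edge, 172 wide, 5 thick; a lip at the free edge turns 14 mm down, and a latch tongue 33 mm deep hangs behind it.
- cover_hinge (a point): Middle of the cover's hinge line, which runs along the analyser's y at its x = 0.005, 143 mm above the bench; the outer face lies 5 mm outside it. A spring (about 1 N at the free edge) holds the cover up; push it down by its outer, rear-facing side, at 0.1 m/s or less: slammed, it may spring open again.
- tube_top (a point): Centre of the flat cap top (17 mm across) of the proud tube. The tube slides straight down in its grip collar with about 3 N of friction and then stops hard: home when the cap top is 110 mm above the bench, level with its three neighbours.
- tube (a joint): Height (m) of the proud tube above its fully home position: 0 = home, at the start 0.012 to 0.022. It stays where it is left.
- pot_a: Specimen pot with a white lid, 44 mm across, 66 high, beside the analyser; origin at the centre of its foot. Leave it alone.
- pot_b: Second specimen pot, same size, beside the analyser. Leave it alone.
- stand: Small white tube stand 45 x 75 x 35 mm with one capped tube in it (94 mm high in all), in front of the analyser; origin at the centre of its foot. Leave it alone.
- rack_full: Blue rack full of capped tubes, 92 x 176 x 85 mm, to the left; origin at the centre of its foot. Leave it alone.
- rack_block: Light blue block rack with empty wells, 100 x 160 x 45 mm, to the right; origin at the centre of its foot. Leave it alone.
- label_roll: Roll of blank labels lying flat, 90 mm across, 32 high, to the left; origin at the centre of its underside. Leave it alone.
- marker: White and black marker pen lying in front of the analyser, 133 mm long, 15 thick; origin under its middle. Leave it alone.

How it is judged:
On the way, in this order (a step that is already met when the one before it is completed fails the run):
1. the latched cover is pressed in past flush (value of joint cover below -0.02 rad).
2. the cover has popped open (value of joint cover above 1 rad), for 0.2 s.
3. with the cover open, the proud tube is pressed fully home (value of joint tube below 0.003 m and value of joint cover above 0.6 rad), for 0.2 s.
4. the cover is pressed in past flush again (value of joint cover below -0.02 rad).
At the end, for the whole second after the job is handed in: The cover is latched shut, within 0.03 rad (4 mm at its front edge) of flush and not held in, at rest; the tube is home within 3 mm (value of joint cover between -0.015 and 0.03 rad and velocity of joint cover between -0.05 and 0.05 rad/s and value of joint tube below 0.003 m); the robot touches nothing.
It fails at once if the tube is pulled up (value of joint tube above 0.027 m or (velocity of joint tube above 0.012 m/s and value of joint tube above 0.004 m and contact force between the fingers and tube above 0.5 N)).
It fails at once if a specimen pot, the tube stand, a rack, the label roll or the marker is lifted or moved by more than 25 mm (distance of any of pot_a, pot_b, stand, rack_full, rack_block, label_roll, marker from where it was at the start of the episode above 0.025 m).
It fails at once if a pot, the tube stand or a rack is knocked over (angle between any of pot_a, pot_b, stand, rack_full, rack_block's own z axis and vertical above 0.5 rad).
It also fails if it takes over 64 s, if anything falls off the work surface, if the arm or the gripper's body presses on something with over 40 N, if the wrist force passes 120 N, or if a joint passes its speed limit or range.

ROBOT

A 6-joint arm with a two-finger parallel gripper is mounted at the origin on the work surface. World frame = base frame: x ahead of the robot, y to its left, z up, the work surface at z = 0. Lengths are in m, angles in rad, forces in N, time in s.
With the tool pointing down it reaches from about 0.325 to 0.775 m from the base axis. Payload 9.3 kg.
Tool frame: the origin (TCP) lies midway between the tips of the shut fingers; the grasp point (between the pads) lies 19 mm behind it; z points along the fingers, y is the line along which they close (so a half turn about z gives the same grasp; the last joint's range is limited). The gripper opens to 85 mm and grips with 20 to 120 N. Pads are 22 mm wide; open, the fingers measure 114 mm over their backs; the gripper's body (76 mm by 85 mm) begins 54 mm behind the grasp point. The pads swing forward as they close: fully open they stand 13 mm farther back than shut.
Start: joints at [-1.387, 0.259, 0.021, 1.334, 0, 1.418], TCP at [0.182, -0.519, 0.231] pointing down, gripper open.
Joint ranges: [-3.04, 3.04], [-0.91, 1.82], [-1.04, 1.36], [-1.92, 1.95], [-1.52, 1.45], [-3.14, 3.14]. Speed limits (rad/s): [2.22, 2.22, 2.79, 3.14, 3.14, 3.14].

INTERFACE

Orientations are given as a unit quaternion [w, x, y, z].
In Python, from station import monitor, imaging, ctrl gives the robot as it stands.
- The arm moves only by the tool jog_arm, never from a script. Its argument "series" is a list of rows, each a list of 2 entries, a list of its own where there are three numbers: the shift along the tool's x, y, z in cm, then the turn about the tool's z in degrees. A call has 1 to 8 rows; each row is the pose to reach, as a shift and turn from the pose commanded when the call began, along the tool's axes at that moment; what a row does not reach only later rows make up. A row lasts 1/10 s, in which the tool goes at most 50 mm and 8.59 degrees, less where a joint would pass 70% of its speed; a pose out of reach is approached as far as the arm can. A call with a gripper value outside its range is refused whole. "fingers" is the closure, from -1 (fully open) to 1 (shut), so that 0 is half open, set as the call begins (left out, the last holds). The fingers move at their own pace and stop on an object; "newtons" is the grip in N (left out, the last holds). Time passes only in rows, so rows that repeat a pose let the fingers close. It gives the time, the measured TCP pose, the force, the opening and the grip force at its end, in the units of the state.
- monitor.state(): the state, without advancing time (a new reading comes with each control period).
- imaging.capture(name): name is "scene" or "side" or "wrist"; returns (picture, depth): 400x640x3 uint8, red, green, blue; 400x640 float32, m along the optical axis (not along the pixel's ray), 0 where there is no reading.
- imaging.camera_model(name): a dict with "fovy" (degrees; the focal length in pixels is half the picture's height over the tangent of half this angle, whatever the lens; pixels are square), "cx", "cy" (the principal point, pixels), "D" ([k1, k2, p1, p2, k3] as OpenCV has them; the pictures are not rectified), "R" (3x3) and "t" (3): a world point X has camera coordinates R X + t; the wrist camera has in their place "tool_from_camera" (4x4, takes a point from camera to tool coordinates, whose origin is the TCP and whose axes are the flange's). Camera axes: x right, y down, z forward; pixel columns grow to the right and rows downward; lengths in m; the calibration is good to about 2 mm. A picture is of the moment at which its call begins: read the wrist's pose just before it. camera_model takes no time and is no camera call.
- ctrl.finish_job(): hands the job in; it is judged then, once.
The state is a dict: "clock": time; "joint_positions": joint angles; "joint_velocities": joint speeds; "joint_torque": joint torques, N m; "ee_pos": TCP position; "eef_rot": TCP orientation; "ft_force": force on the tool from outside, world axes, zero at the start; "torque": the same for the moment, N m; "opening": finger opening in m; "gripper_force": force on a finger pad.
Only numpy, scipy, OpenCV 4.12 (cv2) and the standard library are available. Lean on these libraries where they do the work, as an engineer would, in place of code of your own. Each camera call takes 0.05 s, during which the arm holds its last target. There are 200 camera calls.

## Working session

There is one attempt and no reset: what is moved stays moved. The work goes in short steps, Python scripts to look and compute and a tool call to move; the robot and the scene stay as the last step left them, time stands still between calls to the robot, and variables do not carry over. Pictures are saved under pics/ and viewed, at most 10 in all, crops included, and the job is handed in when it is done.

Besides the shell and the picture viewer there is one more tool, called as name([rows], argument=value, ...), one row to a line, values as JSON. jog_arm: Moves the arm, as the interface text tells. Its arguments: {"type":"object","properties":{"series":{"type":"array","items":{"type":"array"}},"fingers":{"type":"number"},"newtons":{"type":"number"}},"required":["series"]}

```bash
ls; mkdir -p pics; python3 - <<'E'
from station import monitor, imaging, ctrl
import cv2,numpy as np
print(monitor.state())
for n in("scene","side"):
    p,d=imaging.capture(n); cv2.imwrite(f"pics/{n}0.png",p[:,:,::-1]); np.save(f"pics/{n}0.npy",d)
    print(n,imaging.camera_model(n))
print(imaging.camera_model("wrist"))
E
```

```text
pics
{'clock': 0.0, 'joint_positions': array([-1.38658957e+00,  2.59192498e-01,  2.08025748e-02,  1.33370032e+00,
       -2.63395140e-07,  1.41823075e+00]), 'joint_velocities': array([ 0.00164579,  0.0005563 , -0.00041583, -0.00065624,  0.00036054,
        0.00064882]), 'joint_torque': array([-5.35054151e-04, -5.55640233e+01,  3.44532108e+01,  1.37042964e-02,
       -1.98759167e-04,  7.86773484e-06]), 'ee_pos': array([ 0.1817082 , -0.51883928,  0.23068206]), 'eef_rot': array([-6.46877032e-04,  9.85856309e-01,  1.67591525e-01, -1.03665420e-05]), 'ft_force': array([ 0.30716351, -0.34527154, -0.77624178]), 'torque': array([-0.04490602, -0.03373096,  0.00148123]), 'gripper_force': 0.0, 'opening': 0.08543534079757384}
scene {'fovy': 53.29544202115356, 'cx': 318.6119860256337, 'cy': 205.6534214183116, 'D': array([-0.06290192,  0.        ,  0.        ,  0.        ,  0.        ]), 'R': array([[-0.33559741,  0.94194413,  0.01075348],
       [ 0.84980892,  0.30765732, -0.42798572],
       [-0.40644703, -0.1344925 , -0.90372152]]), 't': array([ 0.13123367, -0.43513821,  1.56612004])}
side {'fov
[... 173 characters left out ...]
9099, -0.06579502,  0.00917344],
       [-0.04091802,  0.49991   , -0.86511023],
       [ 0.05233405, -0.86357455, -0.5014979 ]]), 't': array([0.53593316, 0.10454008, 1.13153214])}
{'fovy': 60.465171021768235, 'cx': 316.2515856903587, 'cy': 203.1615858304138, 'D': array([-0.01112573,  0.        ,  0.        ,  0.        ,  0.        ]), 'tool_from_camera': array([[-3.26052829e-06, -9.64171882e-01, -2.65278311e-01,
         6.68625648e-02],
       [ 1.00000000e+00, -5.70220268e-06,  8.43406757e-06,
        -5.68808571e-04],
       [-9.64456149e-06, -2.65278311e-01,  9.64171882e-01,
        -1.43397869e-01],
       [ 0.00000000e+00,  0.00000000e+00,  0.00000000e+00,
         1.00000000e+00]])}
```

View pics/scene0.png

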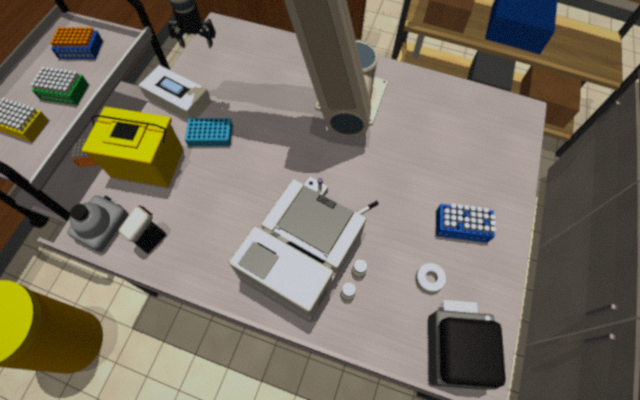

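View pics/side0.png

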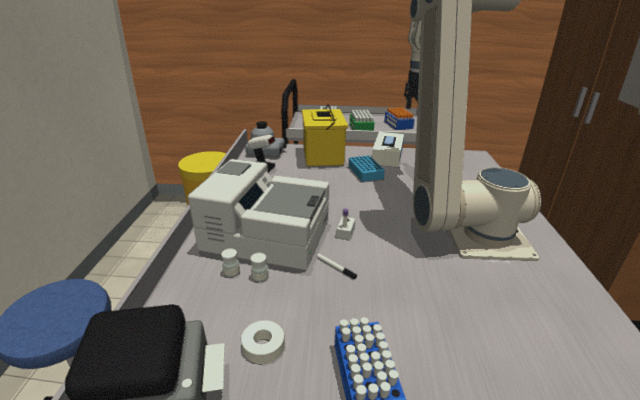

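The scene view shows the analyser with its console at about (285,270) and the grey cover at (318,220). The push mark is at (326,202), and the stand sits just in front at (316,185). The side view agrees, with the mark at (314,201). Next I fit the analyser pose from both depth maps.

```bash
cat > h.py <<'E'
import numpy as np,cv2
from station import monitor, imaging, ctrl
from scipy.spatial.transform import Rotation as Ro
def K(m):
    f=200/np.tan(np.radians(m['fovy']/2)); return np.array([[f,0,m['cx']],[0,f,m['cy']],[0,0,1]])
def tool():
    s=monitor.state(); q=s['eef_rot']; T=np.eye(4); T[:3,:3]=Ro.from_quat(np.r_[q[1:],q[0]]).as_matrix(); T[:3,3]=s['ee_pos']; return T
def cam2world(n,T=None):
    m=imaging.camera_model(n)
    if n=='wrist': return T@m['tool_from_camera']
    W=np.eye(4); W[:3,:3]=m['R'].T; W[:3,3]=-m['R'].T@m['t']; return W
def cloud(n,d,T=None):
    m=imaging.camera_model(n); u,v=np.meshgrid(np.arange(640.),np.arange(400.))
    r=cv2.undistortPoints(np.stack([u,v],-1).reshape(-1,1,2),K(m),m['D']).reshape(400,640,2)
    P=np.dstack([r*d[...,None],d]); W=cam2world(n,T); P=P@W[:3,:3].T+W[:3,3]; P[d<=0]=np.nan; return P
def shift(p,T=None):  # cm in tool axes to reach world p
    T=tool() if T is None else T; return 100*T[:3,:3].T@(np.array(p)-T[:3,3])
E
python3 - <<'E'
from h import *
for n in("scene","side"):
    P=cloud(n,np.load(f"pics/{n}0.npy")); im=cv2.imread(f"pics/{n}0.png")
    m=np.zeros((400,640),bool)
    if n=="scene": m[165:320,225:370]=1
    else: m[150:270,190:335]=1
    for lo,hi in((.18,.20),(.144,.156)):
        mm=(m&(P[...,2]>lo)&(P[...,2]<hi)).astype(np.uint8)
        _,lab,st,_=cv2.connectedComponentsWithStats(mm); k=1+np.argmax(st[1:,4]); q=P[lab==k]
        print(n,lo,len(q),np.median(q[:,2]),cv2.minAreaRect(q[:,:2].astype(np.float32)*1000))
    hsv=im.max(2); dk=m&(hsv<75)&(P[...,2]>.14)&(P[...,2]<.156)
    if dk.any(): print("mark",dk.sum(),P[dk].mean(0))
    g=m&(abs(P[...,2]-.148)<.006)&(hsv<190); print("grey",g.sum(),cv2.minAreaRect(P[g][:,:2].astype(np.float32)*1000))
for nm,n,(v,u) in(("mark","scene",(202,326)),("mark","side",(201,314)),("stand","scene",(180,320)),("stand","side",(211,345))):
    P=cloud(n,np.load(f"pics/{n}0.npy")); print(nm,n,P[v,u],cv2.imread(f"pics/{n}0.png")[v,u])
E
```

```text
scene 0.18 4482 0.19023409395425261 ((788.0946655273438, 28.57097625732422), (261.2562255859375, 131.30633544921875), 79.0922622680664)
scene 0.144 4492 0.14903789779238463 ((622.0191650390625, 61.29203796386719), (259.2944030761719, 192.59783935546875), 78.8700942993164)
mark 164 [0.66695367 0.08296427 0.14920255]
grey 3405 ((689.8739013671875, 47.530853271484375), (261.3859558105469, 331.8444519042969), 79.06047058105469)
side 0.18 1940 0.18863264372919253 ((787.4256591796875, 33.80332946777344), (258.4899597167969, 131.44386291503906), 79.34307861328125)
side 0.144 3037 0.147302922114795 ((690.6884765625, 53.24217224121094), (260.0041809082031, 328.6749572753906), 79.32811737060547)
mark 249 [0.66199111 0.07910175 0.14809859]
grey 2350 ((690.895751953125, 54.342132568359375), (257.7727966308594, 328.6749572753906), 79.32811737060547)
mark scene [0.54706273 0.07742192 0.15082992] [70 72 74]
mark side [0.54138558 0.08076064 0.14895873] [65 69 67]
stand scene [0.45235644 0.02554962 0.09443262] [151 101 136]
stand side [0.45254297 0.03252169 0.09150538] [100  65  84]
```

The yaw is -10.9°. That puts the analyser origin near (0.681, 0.052) and the push mark near (0.545, 0.078, 0.149), and both cameras agree. I'll shut the fingers and move over, turning so that the camera side faces the robot.

jog_arm([
  [[3,-2.5,-0.5],-8.5],
  [[6,-5,-1],-17],
  [[9,-7.5,-1.5],-25.5],
  [[12,-10,-2],-34],
  [[15,-12.5,-2],-42.5],
  [[18,-15,-2],-51],
  [[21,-17.5,-2],-59.5],
  [[24,-20,-2],-68],
], fingers=1, newtons=40)

```text
clock: 0.9
ee_pos: [0.3426, -0.2495, 0.2511]
eef_rot: [-0.0, 0.722, 0.692, 0.0]
ft_force: [-0.1, -1.0, -0.0]
opening: 0.0001
gripper_force: 0.0
```

```bash
cat > go.py <<'E'
import sys
from h import *
p=list(map(float,sys.argv[1:4])); T=tool(); s=monitor.state()
yaw=np.degrees(np.arctan2(T[1,0],T[0,0]))
print("t",s['clock'],"tcp",T[:3,3].round(4),"tilt",T[:3,2].round(3),"yaw",yaw.round(1),"shift cm",shift(p,T).round(2),"turn",-((169.1-yaw+180)%360-180),"F",s['ft_force'].round(1),"j",s['joint_positions'].round(2),s['opening'])
E
python3 go.py .5455 .078 .23
```

```text
t 0.9 tcp [ 0.3426 -0.2495  0.2511] tilt [-0.  0. -1.] yaw 87.6 shift cm [33.56 18.92  2.12] turn -81.46796458673879 F [-0.1 -1.  -0. ] j [-0.83  0.04 -0.2   1.34  0.    0.78] 7.962801064290589e-05
```

jog_arm([
  [[4.2,2.4,0.2],-8.5],
  [[8.4,4.8,0.4],-17],
  [[12.6,7.1,0.6],-25.5],
  [[16.8,9.5,0.8],-34],
  [[21,11.8,1],-42.5],
  [[25.2,14.2,1.2],-51],
  [[29.4,16.6,1.6],-59.5],
  [[33.5,18.9,2],-68],
])

```text
clock: 1.7
ee_pos: [0.5474, 0.0768, 0.2309]
eef_rot: [-0.0, 0.211, 0.978, -0.0]
ft_force: [0.2, -1.2, 0.8]
opening: -0.0001
gripper_force: 0.0
```

jog_arm([
  [[0,0,0],-7],
  [[0,0,0],-13.5],
  [[0,0,0],-13.5],
  [[0,0,0],-13.5],
])

```text
clock: 2.1
ee_pos: [0.5466, 0.0746, 0.2311]
eef_rot: [-0.0, 0.099, 0.995, -0.0]
ft_force: [0.5, 0.0, 0.2]
opening: -0.0004
gripper_force: 0.0
```

```bash
python3 go.py .5455 .078 .16; python3 - <<'E'
from h import *
T=tool(); p,d=imaging.capture("wrist"); cv2.imwrite("pics/w1.png",p[:,:,::-1]); np.save("pics/w1.npy",d); np.save("pics/w1T.npy",T)
P=cloud("wrist",d,T); hs=p.max(2)
m=(hs<85)&(abs(P[...,2]-.15)<.01)&(np.hypot(P[...,0]-.545,P[...,1]-.078)<.05)
print(m.sum(),P[m].mean(0),cv2.minAreaRect(P[m][:,:2].astype(np.float32)*1000))
E
```

```text
t 2.1 tcp [0.5466 0.0746 0.2311] tilt [-0.  0. -1.] yaw 168.6 shift cm [0.17 0.31 7.11] turn -0.49979627660050596 F [0.5 0.  0.2] j [-0.02  0.26  0.03  1.33 -0.    0.18] -0.0004154263560783996
5419 [0.54694908 0.08795359 0.14955572] ((559.7453002929688, 76.33812713623047), (97.5402603149414, 59.263553619384766), 79.08563995361328)
```

View pics/w1.png

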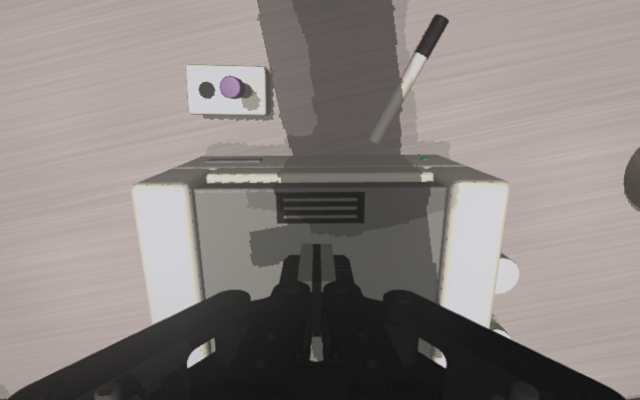

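The wrist view shows the push mark centred at (320,208), with the fingertips at about (316,250). The stand's cap is at (231,87). Now I measure the mark from this view.

```bash
python3 - <<'E'
from h import *
P=cloud("wrist",np.load("pics/w1.npy"),np.load("pics/w1T.npy"))
for u,v in((320,208),(278,193),(363,193),(278,222),(363,222),(196,200),(443,200)): print(u,v,P[v,u].round(4))
s=P[75:105,215:245].reshape(-1,3); print("stand cap",s[s[:,2]>.08].mean(0))
E
python3 go.py .5445 .0785 .16
```

```text
320 208 [0.5445 0.078  0.1507]
278 193 [0.5288 0.0523 0.15  ]
363 193 [0.5403 0.1084 0.1496]
278 222 [0.5486 0.0478 0.151 ]
363 222 [0.5604 0.105  0.1502]
196 200 [ 0.5226 -0.0033  0.1501]
443 200 [0.5555 0.1606 0.1506]
stand cap [0.45136978 0.02701275 0.09337217]
t 2.15 tcp [0.5467 0.0745 0.2312] tilt [-0.  0. -1.] yaw 168.6 shift cm [0.29 0.35 7.12] turn -0.5045042283879297 F [ 0.7 -0.4  0.2] j [-0.02  0.26  0.03  1.33  0.    0.18] 0.00013491180950883096
```

jog_arm([
  [[0.1,0.1,2.5],-0.5],
  [[0.2,0.2,5],-0.5],
  [[0.3,0.35,7],-0.5],
  [[0.3,0.35,7.6],-0.5],
  [[0.3,0.35,7.9],-0.5],
  [[0.3,0.35,8.1],-0.5],
  [[0.3,0.35,8.3],-0.5],
  [[0.3,0.35,8.4],-0.5],
])

```text
clock: 2.95
ee_pos: [0.545, 0.0786, 0.1479]
eef_rot: [0.001, 0.093, 0.996, 0.0]
ft_force: [0.0, -0.8, 0.2]
opening: 0.0002
gripper_force: 0.4
```

jog_arm([
  [[0,0,0.15],0],
  [[0,0,0.25],0],
  [[0,0,0.35],0],
  [[0,0,0.35],0],
])

```text
clock: 3.35
ee_pos: [0.5446, 0.0787, 0.1438]
eef_rot: [0.0, 0.093, 0.996, 0.0]
ft_force: [0.5, -0.5, 1.4]
opening: -0.0002
gripper_force: 0.6
```

jog_arm([
  [[0,0,0.1],0],
  [[0,0,0.15],0],
  [[0,0,0.2],0],
  [[0,0,0.2],0],
])

```text
clock: 3.75
ee_pos: [0.5447, 0.0787, 0.1429]
eef_rot: [0.001, 0.093, 0.996, 0.0]
ft_force: [-1.7, -0.8, 11.1]
opening: 0.0001
gripper_force: 5.5
```

jog_arm([
  [[0,0,-1],0],
  [[0,0,-3],0],
  [[2,0,-6],0],
  [[5,0,-9],0],
  [[7,0,-12],0],
  [[7,0,-14],0],
  [[7,0,-14],0],
  [[7,0,-14],0],
])

```text
clock: 4.55
ee_pos: [0.4757, 0.0917, 0.2818]
eef_rot: [0.0, 0.093, 0.996, 0.0]
ft_force: [0.0, -1.0, -0.4]
opening: -0.0
gripper_force: 0.0
```

jog_arm([
  [[0,0,0],0],
  [[0,0,0],0],
  [[0,0,0],0],
  [[0,0,0],0],
  [[0,0,0],0],
  [[0,0,0],0],
  [[0,0,0],0],
  [[0,0,0],0],
])

```text
clock: 5.35
ee_pos: [0.4757, 0.0917, 0.2818]
eef_rot: [0.0, 0.093, 0.996, 0.0]
ft_force: [0.4, -0.0, 0.8]
opening: -0.0002
gripper_force: 0.0
```

jog_arm([
  [[0,0,0],0],
  [[0,0,0],0],
  [[0,0,0],0],
  [[0,0,0],0],
  [[0,0,0],0],
  [[0,0,0],0],
  [[0,0,0],0],
  [[0,0,0],0],
])

```text
clock: 6.15
ee_pos: [0.4757, 0.0917, 0.2818]
eef_rot: [0.0, 0.093, 0.996, 0.0]
ft_force: [0.8, -0.7, 0.6]
opening: 0.0001
gripper_force: 0.0
```

```bash
python3 go.py .5445 .0785 .16; python3 - <<'E'
from h import *
T=tool(); p,d=imaging.capture("wrist"); np.save("pics/w2.npy",d); np.save("pics/w2T.npy",T)
q,e=imaging.capture("scene"); np.save("pics/s2.npy",e)
cv2.imwrite("pics/v2.png",np.vstack([p[:,:,::-1][60:400],cv2.resize(q[150:320,200:420,::-1],None,fx=1.5,fy=1.5)[:, :640] if 0 else cv2.copyMakeBorder(cv2.resize(q[160:290,220:400,::-1],None,fx=2,fy=2),0,0,0,280,cv2.BORDER_CONSTANT)]))
E
```

```text
t 6.15 tcp [0.4757 0.0917 0.2818] tilt [ 0.  0. -1.] yaw 169.3 shift cm [-7.   -0.02 12.18] turn 0.19550126482235441 F [ 0.8 -0.7  0.6] j [ 0.02  0.14 -0.01  1.43  0.    0.2 ] 6.934785956141967e-05
```

View pics/v2.png

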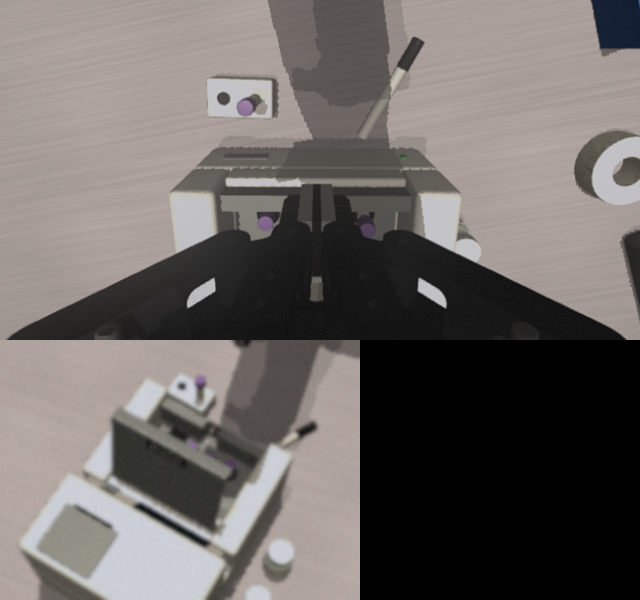

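The cover is open: the leaf is upright in the scene crop at (170,465). Purple caps show at (265,223) and (368,229) in the upper crop, but the fingers hide the middle two. I'll shift sideways to see all four.

jog_arm([
  [[0,-4,0],0],
  [[0,-8,0],0],
  [[0,-8,0],0],
])

```text
clock: 6.55
ee_pos: [0.4603, 0.0101, 0.2818]
eef_rot: [-0.0, 0.095, 0.995, -0.0]
ft_force: [0.2, -0.0, -0.2]
opening: -0.0001
gripper_force: 0.0
```

```bash
python3 - <<'E'
from h import *
T=tool(); p,d=imaging.capture("wrist"); np.save("pics/w3.npy",d); np.save("pics/w3T.npy",T)
cv2.imwrite("pics/w3.png",p[:,:,::-1])
def caps(p,d,T):
    P=cloud("wrist",d,T); c=np.array([.579,.072])
    r,g,b=[p[...,i].astype(int) for i in range(3)]
    m=(r-g>12)&(b-g>15)&(np.hypot(P[...,0]-c[0],P[...,1]-c[1])<.09)
    n,l,st,ce=cv2.connectedComponentsWithStats(m.astype(np.uint8))
    for k in range(1,n):
        if st[k,4]<15: continue
        q=P[l==k]; zt=np.percentile(q[:,2],90); t=q[q[:,2]>zt-.004]; dx=t[:,:2].mean(0)-[.681,.052]; a=np.radians(-10.9)
        R=np.array([[np.cos(a),np.sin(a)],[-np.sin(a),np.cos(a)]])
        print(st[k],ce[k].round(),"top",zt.round(4),t.mean(0).round(4),"analyser",(R@dx).round(4))
caps(p,d,T); print()
import os
im=cv2.imread("pics/v2.png")
E
```

```text
[373 276  16  14 164] [381. 283.] top 0.1119 [0.5739 0.055  0.1111] analyser [-0.1057 -0.0173]
[407 276  15  14 170] [414. 283.] top 0.1119 [0.5804 0.0886 0.111 ] analyser [-0.1057  0.0169]
[444 282  17  16 204] [452. 289.] top 0.1248 [0.5866 0.1213 0.124 ] analyser [-0.1058  0.0502]
```

View pics/w3.png

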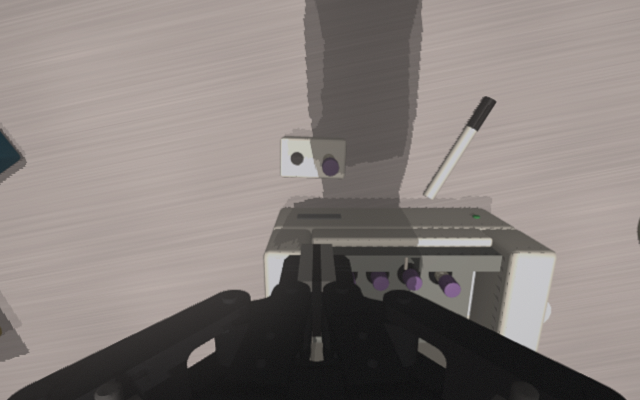

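The four caps are in a row near (350–452, 283), and the one at (452,289) looks larger and higher. It measures 124 mm against 111 mm for its neighbours, which makes it the y = +0.051 well. I'll cross-check with the earlier view.

```bash
python3 - <<'E'
from h import *
P=cloud("wrist",np.load("pics/w2.npy"),np.load("pics/w2T.npy"))
for u,v in((265,283),(368,289)):
    q=P[v-12:v+13,u-12:u+13].reshape(-1,3); q=q[(q[:,2]>.1)&(q[:,2]<.14)]; zt=np.percentile(q[:,2],85); t=q[q[:,2]>zt-.004]; print(zt,t.mean(0),len(t), (t.max(0)+t.min(0))/2)
E
python3 go.py .588 .1215 .16
```

```text
0.11174384922411618 [0.56489205 0.02307634 0.11336102] 228 [0.55864855 0.02792171 0.12210411]
0.12478446508494302 [0.58633443 0.12250311 0.1240369 ] 195 [0.5873484  0.12253089 0.12362266]
t 6.6 tcp [0.4606 0.0115 0.2819] tilt [ 0. -0. -1.] yaw 169.1 shift cm [-10.43  13.21  12.19] turn 0.009264297816486078 F [-1.1  0.4  0.1] j [-0.16  0.09 -0.06  1.42 -0.    0.03] 0.00022106725262419113
```

jog_arm([
  [[-2,4,0],0],
  [[-4,8,0],0],
  [[-7,12,2],0],
  [[-10.3,13.25,5],0],
  [[-10.3,13.25,9],0],
  [[-10.3,13.25,12],0],
  [[-10.3,13.25,14],0],
  [[-10.3,13.25,14.8],0],
])

```text
clock: 7.4
ee_pos: [0.5856, 0.1251, 0.1313]
eef_rot: [-0.002, 0.093, 0.996, -0.0]
ft_force: [-0.4, 0.4, 0.5]
opening: 0.0002
gripper_force: 0.0
```

```bash
python3 go.py .587 .122 .11
```

```text
t 7.4 tcp [0.5856 0.1251 0.1313] tilt [-0.004 -0.    -1.   ] yaw 169.4 shift cm [-0.2  -0.28  2.13] turn 0.2500560407258945 F [-0.4  0.4  0.5] j [ 0.07  0.39 -0.05  1.14  0.    0.26] 0.00019460783622453625
```

jog_arm([
  [[0,0,0],0],
  [[0,0,0],0],
])

```text
clock: 7.6
ee_pos: [0.5872, 0.1245, 0.1349]
eef_rot: [0.001, 0.093, 0.996, 0.0]
ft_force: [0.1, 0.2, -0.2]
opening: 0.0003
gripper_force: 0.0
```

```bash
python3 go.py .587 .122 .11
```

```text
t 7.6 tcp [0.5872 0.1245 0.1349] tilt [ 0.002  0.    -1.   ] yaw 169.3 shift cm [-0.02 -0.25  2.49] turn 0.21622845072079144 F [ 0.1  0.2 -0.2] j [ 0.07  0.38 -0.04  1.14  0.    0.26] 0.00030868289310578037
```

jog_arm([
  [[0,-0.2,0.4],0],
  [[0,-0.25,0.8],0],
  [[0,-0.25,1.1],0],
  [[0,-0.25,1.4],0],
  [[0,-0.25,1.7],0],
  [[0,-0.25,2.0],0],
  [[0,-0.25,2.2],0],
  [[0,-0.25,2.2],0],
])

```text
clock: 8.4
ee_pos: [0.5861, 0.1217, 0.1114]
eef_rot: [-0.0, 0.093, 0.996, 0.0]
ft_force: [-0.5, 0.5, 0.2]
opening: -0.0003
gripper_force: 0.0
```

jog_arm([
  [[0,0,0.1],0],
  [[0,0,0.2],0],
  [[0,0,0.25],0],
])

```text
clock: 8.7
ee_pos: [0.5863, 0.1218, 0.11]
eef_rot: [0.0, 0.093, 0.996, 0.0]
ft_force: [-3.0, -0.7, 11.2]
opening: -0.0002
gripper_force: 5.8
```

A hard stop at z = 0.110 with 11 N means the tube is home. I'll lift off, back away and check it.

jog_arm([
  [[0,0,-1],0],
  [[0,0,-4],0],
  [[1,0,-8],0],
  [[4,-4,-12],0],
  [[8,-8,-16],0],
  [[11,-11,-18],0],
  [[11,-13,-18],0],
  [[11,-13,-18],0],
])

```text
clock: 9.5
ee_pos: [0.4521, 0.0121, 0.2925]
eef_rot: [0.002, 0.095, 0.996, -0.001]
ft_force: [0.1, -0.6, 0.2]
opening: -0.0004
gripper_force: 0.0
```

jog_arm([
  [[0,0,0],0],
  [[0,0,0],0],
])

```text
clock: 9.7
ee_pos: [0.4542, 0.0147, 0.289]
eef_rot: [-0.0, 0.093, 0.996, 0.0]
ft_force: [0.3, -0.0, -0.3]
opening: 0.0
gripper_force: 0.0
```

```bash
python3 - <<'E'
from h import *
T=tool(); p,d=imaging.capture("wrist")
P=cloud("wrist",d,T); c=np.array([.579,.072])
r,g,b=[p[...,i].astype(int) for i in range(3)]
m=(r-g>12)&(b-g>15)&(np.hypot(P[...,0]-c[0],P[...,1]-c[1])<.09)
n,l,st,ce=cv2.connectedComponentsWithStats(m.astype(np.uint8))
for k in range(1,n):
    if st[k,4]<15: continue
    q=P[l==k]; zt=np.percentile(q[:,2],90); print(ce[k].round(),zt.round(4),q.mean(0).round(4))
P=cloud("side",imaging.capture("side")[1]); q=P[np.isfinite(P[...,2])]
# open leaf: points above .2 near hinge, in analyser frame
a=np.radians(-10.9); R=np.array([[np.cos(a),np.sin(a)],[-np.sin(a),np.cos(a)]]); 
for n in("scene","side"):
    P=cloud(n,imaging.capture(n)[1]).reshape(-1,3); L=(P[:,:2]-[.681,.052])@R.T
    k=(abs(L[:,1])<.085)&(L[:,0]>-.08)&(L[:,0]<.04)&(P[:,2]>.2)&(P[:,2]<.31)
    for z in(.21,.23,.25,.27,.29,.3):
        s=L[k&(abs(P[:,2]-z)<.008)]; 
        if len(s): print(n,z,len(s),np.percentile(s[:,0],[5,50,95]).round(3),s[:,1].min().round(3),s[:,1].max().round(3))
    print(P[k][:,2].max())
E
python3 go.py .73 .0426 .34
```

```text
[375. 286.] 0.1119 [0.574  0.0548 0.1109]
[408. 285.] 0.1121 [0.5795 0.0886 0.111 ]
[440. 286.] 0.1117 [0.5875 0.1217 0.1094]
scene 0.21 156 [-0.003 -0.001  0.001] -0.085 0.083
scene 0.23 160 [-0.006 -0.004 -0.002] -0.082 0.083
scene 0.25 178 [-0.009 -0.007 -0.006] -0.085 0.083
scene 0.27 176 [-0.012 -0.01  -0.009] -0.085 0.083
scene 0.29 444 [-0.043 -0.019 -0.012] -0.084 0.084
scene 0.3 493 [-0.032 -0.022 -0.013] -0.085 0.084
0.3027315932094431
side 0.21 107 [-0.008 -0.007 -0.005] -0.079 0.085
side 0.23 108 [-0.011 -0.01  -0.008] -0.083 0.085
side 0.25 99 [-0.014 -0.013 -0.011] -0.08 0.085
side 0.27 75 [-0.017 -0.015 -0.014] -0.082 0.085
side 0.29 264 [-0.043 -0.028 -0.016] -0.085 0.085
side 0.3 219 [-0.033 -0.026 -0.016] -0.085 0.085
0.29827698622247234
t 9.9 tcp [0.4543 0.015  0.2886] tilt [-0.001  0.    -1.   ] yaw 169.4 shift cm [-26.58   7.8   -5.18] turn 0.2655154340406227 F [-0.   0.5 -1.1] j [-0.15  0.08 -0.05  1.44  0.    0.03] -4.8135184295717195e-05
```

The tube measures level with its neighbours. The leaf matches the model, with its outer face at x ≈ -0.010 at z 0.27 and its top at 0.30. Next I go over the top to the rear side.

jog_arm([
  [[0,2,-4],0],
  [[-2,4,-6],0],
  [[-6,6,-6],0],
  [[-10,7.8,-6],0],
  [[-14,7.8,-6],0],
  [[-18,7.8,-6],0],
  [[-22,7.8,-6],0],
  [[-26,7.8,-6],0],
])

```text
clock: 10.7
ee_pos: [0.7253, 0.0434, 0.3484]
eef_rot: [-0.0, 0.093, 0.996, 0.0]
ft_force: [1.8, -0.4, 0.9]
opening: 0.0003
gripper_force: 0.0
```

jog_arm([
  [[0,0,0],0],
  [[0,0,0],0],
])

```text
clock: 10.9
ee_pos: [0.7252, 0.0431, 0.3455]
eef_rot: [-0.002, 0.093, 0.996, -0.0]
ft_force: [0.1, 0.4, -0.1]
opening: 0.0
gripper_force: 0.0
```

```bash
python3 go.py .7152 .0454 .272
```

```text
t 10.9 tcp [0.7252 0.0431 0.3455] tilt [-0.005  0.    -1.   ] yaw 169.3 shift cm [0.99 0.05 7.36] turn 0.21301641813505512 F [ 0.1  0.4 -0.1] j [-0.06  0.65  0.95  1.88  0.    0.13] 2.6003463372855082e-05
```

jog_arm([
  [[0.5,0,3],0],
  [[1,0,6],0],
  [[1.5,0,7.5],0],
  [[2,0,7.5],0],
  [[2.5,0,7.5],0],
  [[3,0,7.5],0],
  [[3,0,7.5],0],
])

```text
clock: 11.6
ee_pos: [0.6939, 0.0486, 0.2762]
eef_rot: [0.001, 0.093, 0.996, 0.0]
ft_force: [0.6, 0.1, 0.8]
opening: -0.0
gripper_force: 0.0
```

```bash
cat > arc.py <<'E'
from h import *
T=tool(); a=np.radians(-10.9); d=np.array([np.cos(a),np.sin(a)]); x0=(T[:2,3]-[.681,.052])@d; z0=T[2,3]; print("now",x0,z0,"lat",(T[:2,3]-[.681,.052])@[np.sin(-a),np.cos(a)])
for th in np.arange(1.42,-.04,-.06):
    r=.150-.022*th/1.42; x=.016-r*np.cos(th)+.005*np.sin(th); z=.143+r*np.sin(th)+.005*np.cos(th)
    print(round(th,2),"sx %.1f sz %.1f"%(100*(x0-x),100*(z0-z)))
E
python3 arc.py; python3 go.py .7 .045 .272
```

```text
now 0.013278441615065818 0.27623988872408944 lat -0.000854888830037664
1.42 sx 1.2 sz 0.6
1.36 sx 1.9 sz 0.6
1.3 sx 2.7 sz 0.7
1.24 sx 3.5 sz 0.8
1.18 sx 4.3 sz 1.0
1.12 sx 5.1 sz 1.2
1.06 sx 5.8 sz 1.4
1.0 sx 6.6 sz 1.7
0.94 sx 7.3 sz 2.1
0.88 sx 8.0 sz 2.5
0.82 sx 8.7 sz 2.9
0.76 sx 9.4 sz 3.4
0.7 sx 10.0 sz 4.0
0.64 sx 10.7 sz 4.6
0.58 sx 11.2 sz 5.2
0.52 sx 11.8 sz 5.8
0.46 sx 12.3 sz 6.5
0.4 sx 12.8 sz 7.3
0.34 sx 13.2 sz 8.0
0.28 sx 13.6 sz 8.8
0.22 sx 13.9 sz 9.6
0.16 sx 14.2 sz 10.5
0.1 sx 14.4 sz 11.3
0.04 sx 14.6 sz 12.2
-0.02 sx 14.8 sz 13.1
t 11.6 tcp [0.6939 0.0486 0.2762] tilt [ 0.003 -0.    -1.   ] yaw 169.3 shift cm [-0.67 -0.25  0.43] turn 0.21526616021779432 F [0.6 0.1 0.8] j [-0.05  0.52  0.55  1.59 -0.    0.14] -4.785187876188795e-05
```

jog_arm([
  [[0.6,0,0.4],0],
  [[1.2,0,0.6],0],
  [[1.9,0,0.6],0],
  [[2.7,0,0.7],0],
  [[3.5,0,0.8],0],
  [[4.3,0,1.0],0],
  [[5.1,0,1.2],0],
  [[5.8,0,1.4],0],
])

```text
clock: 12.4
ee_pos: [0.6365, 0.0593, 0.2603]
eef_rot: [0.0, 0.093, 0.996, 0.0]
ft_force: [0.7, -0.3, -0.3]
opening: 0.0002
gripper_force: 0.5
```

```bash
python3 arc.py | tail -n +7; python3 go.py .7 .045 .272; python3 - <<'E'
from h import *
p,d=imaging.capture("side"); cv2.imwrite("pics/side4.png",cv2.resize(p[100:280,150:400,::-1],None,fx=2,fy=2))
E
```

```text
1.12 sx -0.8 sz -0.4
1.06 sx -0.0 sz -0.2
1.0 sx 0.7 sz 0.1
0.94 sx 1.5 sz 0.5
0.88 sx 2.2 sz 0.9
0.82 sx 2.9 sz 1.3
0.76 sx 3.6 sz 1.8
0.7 sx 4.2 sz 2.4
0.64 sx 4.8 sz 3.0
0.58 sx 5.4 sz 3.6
0.52 sx 6.0 sz 4.2
0.46 sx 6.5 sz 4.9
0.4 sx 6.9 sz 5.7
0.34 sx 7.4 sz 6.4
0.28 sx 7.8 sz 7.2
0.22 sx 8.1 sz 8.0
0.16 sx 8.4 sz 8.9
0.1 sx 8.6 sz 9.7
0.04 sx 8.8 sz 10.6
-0.02 sx 8.9 sz 11.5
t 12.4 tcp [0.6365 0.0593 0.2603] tilt [ 0.  0. -1.] yaw 169.3 shift cm [-6.5  -0.22 -1.17] turn 0.19715265099154067 F [ 0.7 -0.3 -0.3] j [-0.04  0.41  0.32  1.48  0.    0.15] 0.00022369564504532327
```

View pics/side4.png

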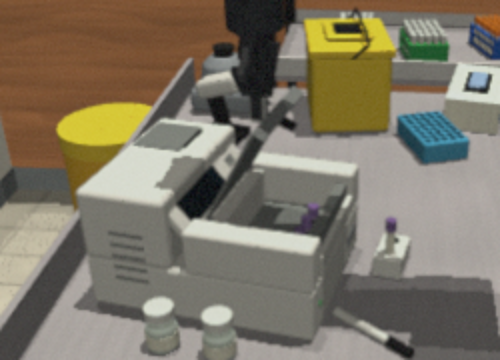

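The side view shows the leaf, from (235,170) to (297,95), leaning forward with the fingertip behind it, so it's being pushed down as planned. I'll continue along the arc.

jog_arm([
  [[0.7,0,0.1],0],
  [[1.5,0,0.5],0],
  [[2.2,0,0.9],0],
  [[2.9,0,1.3],0],
  [[3.6,0,1.8],0],
  [[4.2,0,2.4],0],
  [[4.8,0,3.0],0],
  [[5.4,0,3.6],0],
])

```text
clock: 13.25
ee_pos: [0.5838, 0.0693, 0.2237]
eef_rot: [-0.0, 0.093, 0.996, -0.0]
ft_force: [1.2, -0.2, 0.9]
opening: -0.0001
gripper_force: 0.5
```

```bash
python3 arc.py | tail -n +15; python3 go.py .7 .045 .272
```

```text
0.64 sx -0.5 sz -0.7
0.58 sx 0.0 sz -0.1
0.52 sx 0.6 sz 0.6
0.46 sx 1.1 sz 1.3
0.4 sx 1.6 sz 2.0
0.34 sx 2.0 sz 2.8
0.28 sx 2.4 sz 3.6
0.22 sx 2.7 sz 4.4
0.16 sx 3.0 sz 5.2
0.1 sx 3.2 sz 6.1
0.04 sx 3.4 sz 7.0
-0.02 sx 3.6 sz 7.9
t 13.25 tcp [0.5838 0.0693 0.2237] tilt [-0.  0. -1.] yaw 169.3 shift cm [-11.87  -0.23  -4.83] turn 0.2000573598622566 F [ 1.2 -0.2  0.9] j [-0.02  0.33  0.1   1.34  0.    0.16] -9.677423400955324e-05
```

jog_arm([
  [[0.6,0,0.6],0],
  [[1.1,0,1.3],0],
  [[1.6,0,2.0],0],
  [[2.0,0,2.8],0],
  [[2.4,0,3.5],0],
  [[2.7,0,4.2],0],
  [[3.0,0,4.9],0],
  [[3.2,0,5.5],0],
])

```text
clock: 14.05
ee_pos: [0.5525, 0.0752, 0.1687]
eef_rot: [-0.0, 0.093, 0.996, -0.0]
ft_force: [1.0, 0.3, 0.9]
opening: -0.0001
gripper_force: 0.5
```

```bash
python3 arc.py | tail -n +21; python3 go.py .5445 .0785 .143
```

```text
0.28 sx -0.8 sz -1.9
0.22 sx -0.5 sz -1.1
0.16 sx -0.2 sz -0.3
0.1 sx 0.1 sz 0.6
0.04 sx 0.2 sz 1.5
-0.02 sx 0.4 sz 2.4
t 14.05 tcp [0.5525 0.0752 0.1687] tilt [-0. -0. -1.] yaw 169.3 shift cm [0.84 0.18 2.57] turn 0.20014865515764768 F [1.  0.3 0.9] j [-0.02  0.3  -0.09  1.19 -0.    0.17] -0.00011718771641342468
```

jog_arm([
  [[0.2,0,0.5],0],
  [[0.4,0,1.0],0],
  [[0.6,0,1.4],0],
  [[0.6,0,1.8],0],
  [[0.6,0,2.1],0],
  [[0.6,0,2.3],0],
  [[0.6,0,2.5],0],
  [[0.6,0,2.5],0],
])

```text
clock: 14.85
ee_pos: [0.5467, 0.0762, 0.144]
eef_rot: [-0.0, 0.093, 0.996, 0.0]
ft_force: [-1.0, 0.5, 0.2]
opening: -0.0
gripper_force: 0.4
```

jog_arm([
  [[0,0,0.1],0],
  [[0,0,0.2],0],
  [[0,0,0.25],0],
  [[0,0,0.25],0],
])

```text
clock: 15.25
ee_pos: [0.547, 0.0763, 0.143]
eef_rot: [0.001, 0.093, 0.996, 0.0]
ft_force: [-4.0, 0.9, 10.8]
opening: 0.0002
gripper_force: 5.6
```

The stop is reached at the same height as before, with 11 N. I'll lift slowly at first, then clear.

jog_arm([
  [[0,0,-0.3],0],
  [[0,0,-0.6],0],
  [[0,0,-1.0],0],
  [[0,0,-2],0],
  [[0,0,-4],0],
  [[3,0,-8],0],
  [[7,-4,-11],0],
  [[10,-8,-12],0],
])

```text
clock: 16.05
ee_pos: [0.4439, 0.0255, 0.2605]
eef_rot: [0.001, 0.092, 0.996, -0.0]
ft_force: [-0.3, -1.7, 1.2]
opening: 0.0002
gripper_force: 0.0
```

jog_arm([
  [[0,0,0],0],
  [[0,0,0],0],
  [[0,0,0],0],
  [[0,0,0],0],
  [[0,0,0],0],
  [[0,0,0],0],
  [[0,0,0],0],
  [[0,0,0],0],
])

```text
clock: 16.85
ee_pos: [0.4444, 0.0255, 0.2579]
eef_rot: [-0.0, 0.093, 0.996, 0.0]
ft_force: [0.6, 0.1, -1.1]
opening: -0.0002
gripper_force: 0.0
```

```bash
python3 go.py .5445 .0785 .143; python3 - <<'E'
from h import *
p,d=imaging.capture("scene"); a=np.radians(-10.9); R=np.array([[np.cos(a),np.sin(a)],[-np.sin(a),np.cos(a)]])
def prof(P,n):
    P=P.reshape(-1,3); L=(P[:,:2]-[.681,.052])@R.T
    for x in(-.14,-.11,-.08,-.05,-.02):
        k=(abs(L[:,0]-x)<.008)&(abs(L[:,1])<.075)&(P[:,2]<.2); print(n,x,k.sum(),np.median(P[k,2]).round(4) if k.any() else '')
prof(cloud("scene",d),"scene"); prof(cloud("scene",np.load("pics/scene0.npy")),"scene0")
s,e=imaging.capture("side"); prof(cloud("side",e),"side"); prof(cloud("side",np.load("pics/side0.npy")),"side0")
cv2.imwrite("pics/end.png",cv2.resize(s[100:300,150:450,::-1],None,fx=2,fy=2))
E
```

```text
t 16.85 tcp [0.4444 0.0255 0.2579] tilt [-0.  0. -1.] yaw 169.3 shift cm [-8.85  7.07 11.49] turn 0.21367625340457153 F [ 0.6  0.1 -1.1] j [-0.13  0.07 -0.14  1.36  0.    0.05] -0.00015664741966310233
scene -0.14 240 0.1495
scene -0.11 246 0.149
scene -0.08 255 0.1486
scene -0.05 262 0.1486
scene -0.02 265 0.1484
scene0 -0.14 232 0.1493
scene0 -0.11 246 0.1489
scene0 -0.08 245 0.1486
scene0 -0.05 261 0.1486
scene0 -0.02 260 0.1483
side -0.14 186 0.1471
side -0.11 155 0.1469
side -0.08 148 0.1468
side -0.05 140 0.1466
side -0.02 137 0.1466
side0 -0.14 182 0.1473
side0 -0.11 146 0.1469
side0 -0.08 148 0.1468
side0 -0.05 144 0.1467
side0 -0.02 136 0.1468
```

View pics/end.png

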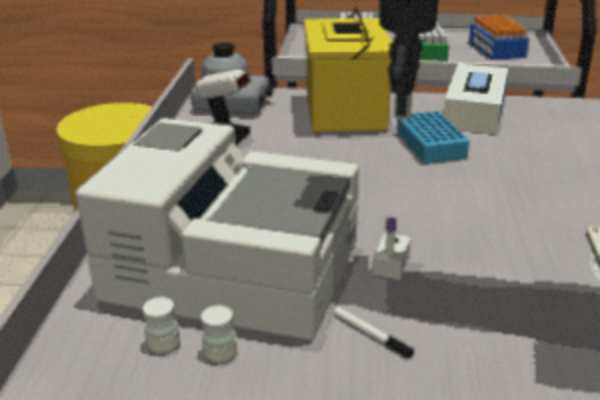

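The cover (280,200) is shut and flush, with the same profile as at the start. The arm is clear, and the stand, pots and marker have not moved.

```bash
python3 -c "
from station import ctrl
print(ctrl.finish_job())"
```

```text
the job is handed in; nothing more can be done
None
```

I popped the cover open, pressed the proud tube (well y = +0.051) fully home, and pushed the cover shut until it latched flush; the job was handed in at about 17 s, with no verdict returned.

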